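Nip a bottle in the turnbuckle clamp

ROBOT

A 6-joint arm with a two-finger parallel gripper is mounted at the origin on the work surface. World frame = base frame: x ahead of the robot, y to its left, z up, the work surface at z = 0. Lengths are in m, angles in rad, forces in N, time in s.
With the tool pointing down it reaches from about 0.375 to 0.9 m from the base axis. Payload 3.1 kg.
Tool frame: the origin (TCP) lies where the fingers leave the gripper's body, on its centre line; the fingertips stand 73 mm ahead of it and the grasp point (between the pads) lies 54 mm ahead of it; z points along the fingers, y is the line along which they close (so a half turn about z gives the same grasp; the last joint's range is limited). The gripper opens to 85 mm and grips with 20 to 120 N. Pads are 22 mm wide; open, the fingers measure 114 mm over their backs; the gripper's body (76 mm by 85 mm) begins 54 mm behind the grasp point. The pads swing forward as they close: fully open they stand 13 mm farther back than shut.
Start: joints at [1.103, 0.527, 1.433, -0, 1.181, -0.178], TCP at [0.178, 0.599, 0.304] pointing down, gripper open.
Joint ranges: [-3.08, 3.08], [-0.75, 2.2], [0.22, 2.44], [-1.43, 4.57], [0, 2.65], [-2.85, 2.85]. Speed limits (rad/s): [2.79, 2.79, 3.14, 3.14, 3.14, 3.14].

INTERFACE

Orientations are given as a unit quaternion [x, y, z, w].
In Python, from station import manip gives the robot as it stands.
- The arm moves only by the tool step_arm, never from a script. Its argument "moves" is one flat list of numbers, 5 for each row, row after row: the opening, from 0 (shut) to 1 (fully open), then the shift along the world's x, y, z scaled (see below), then the turn about the world's z scaled (see below). In form: [fingers, x, y, z, yaw, fingers, x, y, z, yaw, ...]. A call has 1 to 12 rows; each row is the pose to reach, as a shift and turn from the pose commanded when the call began, turning the shorter way round; what a row does not reach only later rows make up. The controller multiplies each number of a shift by 200 mm and each number of a turn by pi rad. A row lasts 1/8 s, in which the tool goes at most 62.5 mm and 10.7 degrees, less where a joint would pass 70% of its speed; a pose out of reach is approached as far as the arm can. A call with a number of a shift or a turn outside -1 to 1 is refused whole. A call with a gripper value outside its range is refused whole. The fingers move at their own pace and stop on an object; "grip_force" is the grip in N (left out, the last holds). Time passes only in rows, so rows that repeat a pose let the fingers close. It gives the time, the measured TCP pose, the force, the opening and the grip force at its end, in the units of the state.
- manip.sense(): the state, without advancing time (a new reading comes with each control period).
- manip.snapshot(name): name is "side" or "top" or "wrist"; returns a dict with "color" (480x640x3 uint8, blue, green, red), "z_map" (480x640 float32, m along the optical axis (not along the pixel's ray), 0 where there is no reading), "fovy" (degrees; the focal length in pixels is half the picture's height over the tangent of half this angle, whatever the lens; pixels are square), "cx", "cy" (the principal point, pixels), "R" (3x3) and "t" (3): a world point X has camera coordinates R X + t; the wrist camera has in their place "mount" (4x4, takes a point from camera to tool coordinates, whose origin is the TCP and whose axes are the flange's). Camera axes: x right, y down, z forward; pixel columns grow to the right and rows downward; lengths in m; the calibration is good to about 2 mm. A picture is of the moment at which its call begins: read the wrist's pose just before it.
- manip.sign_off(): hands the job in; it is judged then, once.
The state is a dict: "t": time; "q": joint angles; "qd": joint speeds; "tau": joint torques, N m; "tcp_pos": TCP position; "tool_rot": TCP orientation; "force": force on the tool from outside, world axes, zero at the start; "ft_torque": the same for the moment, N m; "finger_gap": opening from 0.0 (shut) to 1.0 (fully open); "gripper_force": force on a finger pad.
Only numpy, scipy, OpenCV 4.12 (cv2) and the standard library are available. Lean on these libraries where they do the work, as an engineer would, in place of code of your own. Each camera call takes 0.05 s, during which the arm holds its last target. There are 200 camera calls.

TASK

Stand the tall capped bottle upright on the clamp's base plate, between the two rubber jaw pads, and let go of it. Then turn the turnbuckle by its spokes, tops moving away from the robot's side towards the bottle's side, so that both jaws draw in and grip the bottle firmly from both sides, going by the feel of the turning effort and not so hard that the bottle is crushed. Leave it standing there, gripped, and do not disturb the jar, jug and bowl.

Things in the scene. Friction and masses are not known exactly. Their poses are not given: they have to be found in the camera images.
- clamp: Bench clamp bolted to the table: grey base plate 270 x 300 mm, 12 mm thick, with rails and blue carriages. Origin on the table level under the middle of the turnbuckle; x points from the turnbuckle to the bottle's place, y along the turnbuckle's axis, z up. The plate reaches from x = -90 to 180 mm. At yaw 0 its x points away from the robot; position and yaw vary.
- seat (a point): The bottle's place: on the top face of the base plate (12 mm above the table), 130 mm along the clamp's x from its origin, midway between the jaws. Axes as the clamp's.
- turnbuckle: Dark steel turnbuckle body, an open frame 130 mm long, 42 mm thick. Origin at its centre, 80 mm above the table, over the clamp's origin; it turns about its y (the clamp's y). Four steel spokes 10 mm thick, round-ended, stand out square from the 42 mm hub at mid-length, along its own +x, -x, +z, -z, and end 65 mm from the axis. Starts at any angle, stays where left.
- hub (a point): Middle of the turnbuckle, axes as the clamp's (not turning). It tightens when the spoke that points up goes towards the clamp's +x, the bottle's side; each turn draws each jaw in 12 mm, and 0.4 to 1.5 turns are needed in all. The shut fingers can push the upper spoke over from behind, up to a quarter turn a push, then the next; one that leans back over 40 degrees may jam.
- spoke_end (a point): End of the spoke along the turnbuckle's own +z, 65 mm from the axis. Turning effort: some 0.32 N m of friction (plus 0.03 per rad/s) with the jaws running free, and 0.0038 N m more per newton of each jaw's grip. Firm is 25 N or more (0.42 N m); aim for 0.48 to 0.54 N m; above 90 N (0.66 N m) the bottle is crushed. 40 mm from the axis, 0.50 N m is a push of 12.5 N.
- jaw_left: Blue left carriage (clamp's +y side), 175 x 22 mm, up to 98 mm above the table; its screwed stem carries a rubber pad 40 x 40 mm, centre 70 mm above the table. Origin at table level, mid-thickness, in line with the turnbuckle's axis. The pad's face is 78.5 mm inward (-y) of it, give or take 4 mm (the stem's setting differs): touch must be felt. The pad gives 1 mm per 30 N.
- jaw_right: The right carriage, mirror image: its pad's face is 78.5 mm to the clamp's +y of its origin, give or take 4 mm. The gap between the pads is about 59 to 81 mm at the start. From the first nip of the bottle by both pads to a firm grip is about 25 degrees of turn, to crushing about 90 degrees.
- bottle: The bottle to grip: white, paper band, black screw cap, upright, 158 mm tall, 0.2 to 0.35 kg. Body 52 mm in diameter up to 108 mm, shoulder to 28 mm at 124 mm; cap 32 mm in diameter, 128 to 158 mm above its foot, a good grip from above. Origin at the centre of the underside. Stands left or right of the clamp, the jar on the other side. Slides a few mm when the first pad reaches it.
- jar: Squat white jar with a black lid, 72 mm in diameter, 85 mm tall; not to be disturbed. Origin at the centre of the underside.
- jug: Red plastic jug with a handle, 84 mm in diameter, 120 mm tall, on the left; not to be disturbed. Origin at the centre of the underside.
- bowl: Steel bowl, 130 mm across, 50 mm tall, on the right; not to be disturbed. Origin at the centre of the underside.
Not all that is in view belongs to the job. Leave any blue or purple look-alike of the bottle alone.

How it is judged:
On the way, in this order (a step that is already met when the one before it is completed fails the run):
1. the bottle stands upright on the base plate at its place between the jaws, let go, not yet gripped (horizontal distance between bottle and seat below 0.015 m and z of bottle in the frame of seat below 0.004 m and angle between bottle's own z axis and vertical below 0.08 rad and contact force between the fingers and bottle below 0.3 N and not (contact force between each of jaw_left, jaw_right and bottle above 5 N)), for 0.2 s.
2. both jaws grip the bottle with at least 25 N (contact force between each of jaw_left, jaw_right and bottle above 25 N), for 0.2 s.
At the end, for the whole second after the job is handed in: The bottle stands upright (within 0.08 rad) on the base plate within 18 mm of its place, at rest, gripped by both jaws with at least 25 N each, the turnbuckle still (all of step 2 and horizontal distance between bottle and seat below 0.018 m and z of bottle in the frame of seat below 0.004 m and angle between bottle's own z axis and vertical below 0.08 rad and linear speed of bottle below 0.02 m/s and angular speed of turnbuckle below 0.1 rad/s); the robot touches nothing.
It fails at once if the bottle is crushed: a jaw presses on it with more than 90 N (contact force between any of jaw_left, jaw_right and bottle above 90 N).
It fails at once if the bottle is knocked over (angle between bottle's own z axis and vertical above 0.6 rad).
It fails at once if the jar, jug or bowl is moved by more than 20 mm (distance of any of jar, jug, bowl from where it was at the start of the episode above 0.02 m).
It also fails if it takes over 72 s, if anything falls off the work surface, if the arm or the gripper's body presses on something with over 40 N, if the wrist force passes 120 N, or if a joint passes its speed limit or range.

## Working session

There is one attempt and no reset: what is moved stays moved. The work goes in short steps, Python scripts to look and compute and a tool call to move; the robot and the scene stay as the last step left them, time stands still between calls to the robot, and variables do not carry over. Pictures are saved under pics/ and viewed, at most 10 in all, crops included, and the job is handed in when it is done.

Besides the shell and the picture viewer there is one more tool, called after ">>>" as name(argument=value, ...) on one line, values as JSON. step_arm: Moves the arm, as the interface text tells. Its arguments: {"type":"object","properties":{"moves":{"type":"array","items":{"type":"number"}},"grip_force":{"type":"number"}},"required":["moves"]}

```bash
ls; mkdir -p pics; cat > h.py <<'E'
import numpy as np, cv2, pickle
from station import manip
from scipy.spatial.transform import Rotation as Ro
def cam(name):
    s=manip.sense(); d=manip.snapshot(name); f=240/np.tan(np.radians(d["fovy"])/2)
    if "mount" in d:
        T=np.eye(4);T[:3,:3]=Ro.from_quat(s["tool_rot"]).as_matrix();T[:3,3]=s["tcp_pos"]
        M=T@np.array(d["mount"])
    else:
        M=np.eye(4);R=np.array(d["R"]);M[:3,:3]=R.T;M[:3,3]=-R.T@np.array(d["t"])
    d["M"]=M;d["f"]=f
    return d
def pts(d):
    z=d["z_map"];v,u=np.mgrid[:480,:640]
    P=np.stack([(u-d["cx"])/d["f"]*z,(v-d["cy"])/d["f"]*z,z],-1)
    return P@d["M"][:3,:3].T+d["M"][:3,3]
def plane(d,u,v,h):
    r=d["M"][:3,:3]@np.array([(u-d["cx"])/d["f"],(v-d["cy"])/d["f"],1]);o=d["M"][:3,3]
    return o+r*(h-o[2])/r[2]
E
python3 - <<'E'
from h import *
for n in("side","top"):
    d=cam(n);pickle.dump(d,open(n+".pkl","wb"));cv2.imwrite(f"pics/{n}0.png",d["color"]);print(n,d["M"].round(3).tolist(),d["f"],(d["z_map"]>0).mean())
s=manip.sense();print(s)
E
```

```text
pics
side [[0.829, -0.344, 0.44, 0.048], [-0.559, -0.494, 0.666, -0.728], [-0.012, -0.798, -0.602, 0.773], [0.0, 0.0, 0.0, 1.0]] 567.6534087610293 0.99599609375
top [[0.011, -0.995, 0.096, 0.421], [-1.0, -0.013, -0.019, 0.008], [0.021, -0.096, -0.995, 1.055], [0.0, 0.0, 0.0, 1.0]] 443.41096894387715 0.9958333333333333
{'t': 0.1, 'q': array([ 1.10346847e+00,  5.28360009e-01,  1.43376388e+00, -7.28716717e-06,
        1.18139546e+00, -1.78527415e-01]), 'qd': array([-2.35786363e-04, -1.14007402e-03, -3.41641638e-03, -9.12650641e-04,
       -4.23634226e-05,  7.17202382e-04]), 'tau': array([-1.05690528e-03, -4.43305671e+01, -1.78585303e+01, -3.08379358e-04,
        3.89046516e-03, -1.27917542e-05]), 'tcp_pos': array([0.17776339, 0.5986679 , 0.30304271]), 'tool_rot': array([ 1.43897478e-01,  9.89592132e-01, -9.14625674e-04, -3.02518763e-04]), 'force': array([ 0.62680746, -0.19968663,  0.06249546]), 'ft_torque': array([-0.0285011 , -0.02025834, -0.00612627]), 'gripper_force': 0.0, 'finger_gap': 0.9992004701319842}
```

View pics/top0.png

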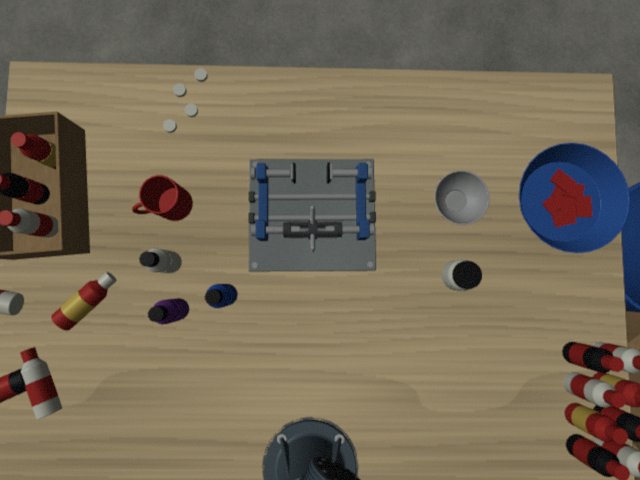

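View pics/side0.png

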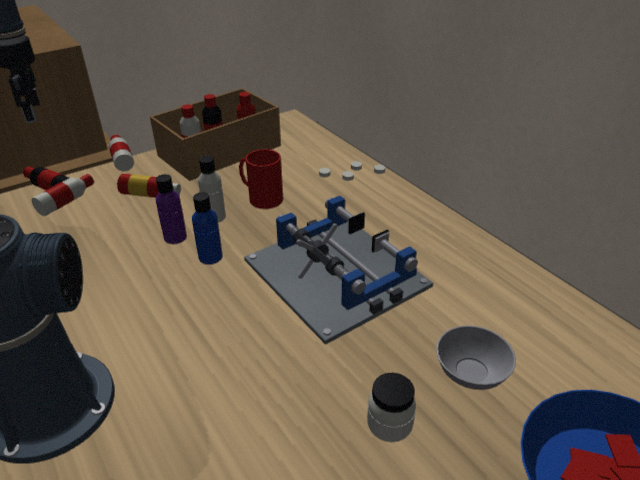

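Top view candidates: a white bottle with black cap at (160,260), side view (210,190); a purple look-alike at (168,310); a blue look-alike at (221,295); a squat white jar at (462,275); and lying red, white and yellow bottles near (40,385) and (85,300). I choose the white one at (160,260). The clamp is around (312,215), with its pads at the top, so its +x points away from the robot.

```bash
python3 - <<'E'
from h import *
d=pickle.load(open("top.pkl","rb"));P=pts(d);hsv=cv2.cvtColor(d["color"],cv2.COLOR_BGR2HSV)
def stat(m,n):
    q=P[m];print(n,len(q),q.min(0).round(3),q.max(0).round(3),"med",np.median(q,0).round(4))
box=np.zeros((480,640),bool)
b=box.copy();b[235:280,130:190]=1
stat(b&(P[...,2]>.15)&(P[...,2]<.17),"cap")
# region tops
for n,r in dict(jar=(250,300,430,490),bowl=(165,230,430,495),jug=(170,225,125,200),blue=(280,312,200,240),purple=(290,330,140,195)).items():
    b=box.copy();b[r[0]:r[1],r[2]:r[3]]=1;stat(b&(P[...,2]>.03),n)
# plate: grey, z~.012
b=box.copy();b[145:285,235:390]=1
m=(b&(hsv[...,1]<70)&(abs(P[...,2]-.012)<.006)).astype(np.uint8)
c=max(cv2.findContours(m,0,2)[0],key=cv2.contourArea)
X=np.array([plane(d,*p[0],.012)[:2] for p in cv2.convexHull(c)],np.float32)
r=cv2.minAreaRect(X);print("plate",r,cv2.boxPoints(r).round(4).tolist())
# blue carriages
bl=b&(hsv[...,0]>100)&(hsv[...,0]<130)&(hsv[...,1]>120)&(P[...,2]>.085)
for s in(slice(235,300),slice(330,390)):
    k=box.copy();k[:,s]=1;q=P[bl&k];print("jaw",len(q),cv2.minAreaRect(q[:,:2].astype(np.float32)),q[:,2].max())
cv2.imwrite("pics/crop1.png",np.hstack([cv2.resize(d["color"][225:335,120:250],None,fx=3.2,fy=3.2,interpolation=2)[:350,:],cv2.resize(d["color"][148:280,238:386],None,fx=2.6,fy=2.6,interpolation=2)[:343][:,:].copy() if 0 else cv2.resize(d["color"][148:280,238:386],(384,350))]))
E
```

```text
cap 213 [0.447 0.319 0.15 ] [0.476 0.35  0.162] med [0.4612 0.3337 0.1577]
jar 964 [ 0.402 -0.371  0.03 ] [0.473 0.008 1.055] med [ 0.4376 -0.33    0.0835]
bowl 835 [ 0.421 -0.406  0.03 ] [0.68  0.008 1.055] med [ 0.6291 -0.3662  0.045 ]
jug 1379 [0.421 0.008 0.03 ] [0.641 0.401 1.055] med [0.597  0.3413 0.0864]
blue 615 [0.362 0.008 0.031] [0.421 0.224 1.055] med [0.3889 0.1911 0.1165]
purple 776 [0.327 0.008 0.03 ] [0.421 0.334 1.055] med [0.3548 0.2999 0.115 ]
plate ((0.5010192394256592, 0.0011656731367111206), (0.11348525434732437, 0.297847181558609), 0.7913328409194946) [[0.4422000050544739, 0.1492999941110611], [0.4462999999523163, -0.148499995470047], [0.5598000288009644, -0.1469999998807907], [0.5557000041007996, 0.1509000062942505]]
jaw 324 ((0.5392206907272339, 0.09380564838647842), (0.28214654326438904, 0.07305163145065308), 21.4675235748291) 1.0550188685916466
jaw 330 ((0.5385871529579163, -0.08449254930019379), (0.08173304796218872, 0.28757503628730774), 67.55064392089844) 1.0550188685916466
```

View pics/crop1.png

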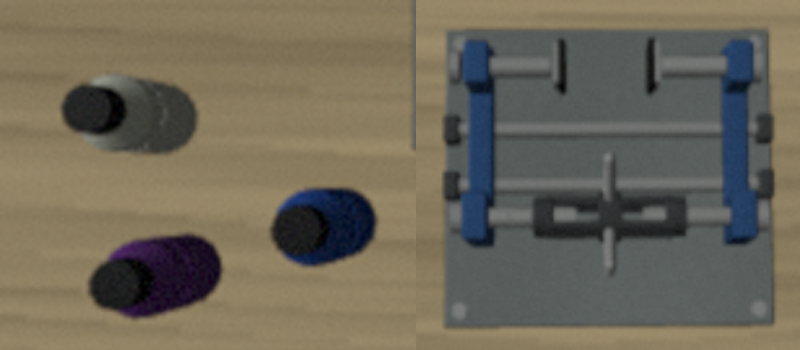

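The crop confirms the choice: white body and black cap at top-view (155,258), apart from the purple and blue look-alikes. Next I measure the clamp in detail.

```bash
python3 - <<'E'
from h import *
d=pickle.load(open("top.pkl","rb"));P=pts(d);P[d["z_map"]==0]=-9;hsv=cv2.cvtColor(d["color"],cv2.COLOR_BGR2HSV)
box=np.zeros((480,640),bool)
b=box.copy();b[145:285,235:390]=1
m=(b&(P[...,2]>-.01)&(hsv[...,1]<75)).astype(np.uint8)
m=cv2.morphologyEx(m,cv2.MORPH_CLOSE,np.ones((9,9)))
c=max(cv2.findContours(m,0,2)[0],key=cv2.contourArea);print(cv2.boundingRect(c))
for v in(255,262):
    u=np.where(m[v])[0];print("edges",plane(d,u[0]-.5,v,.012)[:2],plane(d,u[-1]+.5,v,.012)[:2])
for u in(250,270,290,340,355,372):
    vv=np.where(m[:,u])[0];print(u,vv[0],vv[-1],plane(d,u,vv[-1]+.5,.012)[:2].round(4),plane(d,u,vv[0]-.5,.012)[:2].round(4))
bl=b&(hsv[...,0]>100)&(hsv[...,0]<130)&(hsv[...,1]>120)&(P[...,2]>.085)
for s in(slice(235,300),slice(330,390)):
    k=box.copy();k[:,s]=1;q=P[bl&k];print("jaw",len(q),cv2.minAreaRect(q[:,:2].astype(np.float32)),q[:,2].max())
# pads: x 0.63-.70, z .06-.1
for s,n in((slice(285,310),"L"),(slice(315,345),"R")):
    k=box.copy();k[150:190,s]=1;q=P[k&(P[...,2]>.078)&(P[...,2]<.1)];print(n,len(q),np.percentile(q,[3,50,97],axis=0).round(4).tolist())
for n in("top","side"):
    d=pickle.load(open(n+".pkl","rb"));P=pts(d);P[d["z_map"]==0]=-9
    q=P[(abs(P[...,1]-.003)<.02)&(abs(P[...,0]-.535)<.08)&(P[...,2]>.03)&(P[...,2]<.16)]
    q=q[np.argsort(q[:,0])];
    print(n,len(q))
    for a in np.arange(.465,.61,.006):
        r=q[abs(q[:,0]-a)<.003]
        if len(r):print(a.round(3),len(r),r[:,1:].min(0).round(3),r[:,1:].max(0).round(3))
E
```

```text
(241, 151, 135, 124)
edges [0.47996069 0.15243155] [ 0.48367133 -0.14887383]
edges [0.46354282 0.15199974] [ 0.46715018 -0.14885059]
250 159 271 [0.4414 0.1456] [0.7116 0.1525]
270 159 271 [0.4419 0.0989] [0.7124 0.1047]
290 158 271 [0.4425 0.0521] [0.7156 0.0568]
340 158 270 [ 0.4462 -0.0652] [ 0.7177 -0.0635]
355 158 270 [ 0.4466 -0.1005] [ 0.7183 -0.0997]
372 158 270 [ 0.4471 -0.1406] [ 0.719  -0.1407]
jaw 321 ((0.595223069190979, 0.11654067039489746), (0.16615085303783417, 0.021372424438595772), 1.409705400466919) 0.10203860204018655
jaw 326 ((0.5986457467079163, -0.1092805415391922), (0.16570672392845154, 0.02190195396542549), 1.1876264810562134) 0.10324512735584812
L 83 [[0.644, 0.0435, 0.0785], [0.6627, 0.0481, 0.0888], [0.6797, 0.0633, 0.093]]
R 122 [[0.6447, -0.0643, 0.0784], [0.6631, -0.0362, 0.0872], [0.6811, -0.0293, 0.0923]]
top 426
0.483 1 [0.002 0.126] [0.002 0.126]
0.489 18 [-0.003  0.037] [0.006 0.128]
0.495 15 [-0.002  0.043] [0.006 0.127]
0.501 15 [-0.002  0.11 ] [0.006 0.122]
0.507 10 [-0.002  0.105] [0.006 0.114]
0.513 23 [-0.007  0.077] [0.011 0.109]
0.519 49 [-
[... 388 characters left out ...]
-0.001  0.123] [0.007 0.13 ]
side 611
0.483 1 [-0.     0.122] [-0.     0.122]
0.489 33 [-0.006  0.035] [0.005 0.128]
0.495 37 [-0.005  0.035] [0.005 0.125]
0.501 37 [-0.005  0.043] [0.005 0.122]
0.507 41 [-0.005  0.049] [0.007 0.114]
0.513 82 [-0.012  0.058] [0.011 0.108]
0.519 64 [-0.015  0.059] [0.022 0.101]
0.525 57 [-0.013  0.064] [0.022 0.103]
0.531 36 [-0.01   0.058] [0.014 0.104]
0.537 34 [-0.01   0.084] [0.013 0.103]
0.543 35 [-0.01   0.075] [0.012 0.101]
0.549 50 [-0.014  0.073] [0.006 0.107]
0.555 24 [-0.006  0.086] [0.006 0.114]
0.561 23 [-0.002  0.059] [0.009 0.12 ]
0.567 28 [-0.002  0.055] [0.008 0.126]
0.573 19 [-0.003  0.051] [0.006 0.13 ]
0.579 6 [-0.     0.123] [0.004 0.128]
```

>>> step_arm(moves=[1,0.7,-0.66,0,0.1,1,0.7,-0.66,0,0.1,1,0.7,-0.66,0,0.1,1,0.7,-0.66,0,0.1])

```text
t: 0.6
tcp_pos: [0.3206, 0.4645, 0.3036]
tool_rot: [-0.01, 1.0, -0.001, -0.0]
force: [-0.5, -0.2, 0.0]
finger_gap: 1.003
gripper_force: 0.0
```

>>> step_arm(moves=[1,0.71,-0.66,-0.1,0,1,0.71,-0.66,-0.1,0,1,0.71,-0.66,-0.1,0,1,0.71,-0.66,-0.1,0,1,0.71,-0.66,-0.1,0])

```text
t: 1.23
tcp_pos: [0.4596, 0.3353, 0.2835]
tool_rot: [-0.012, 1.0, 0.0, -0.001]
force: [-0.7, 0.2, -0.1]
finger_gap: 1.0
gripper_force: 0.0
```

```bash
python3 - <<'E'
from h import *
print(manip.sense()["tcp_pos"])
for n in("wrist","side"):
    d=cam(n);P=pts(d);P[d["z_map"]==0]=-9
    k=(P[...,2]>.148)&(P[...,2]<.168)&(abs(P[...,0]-.461)<.03)&(abs(P[...,1]-.334)<.03);q=P[k]
    print(n,len(q))
    if len(q):print(np.percentile(q,[1,50,99],axis=0).round(4).tolist(),cv2.minEnclosingCircle(q[:,:2].astype(np.float32)))
    cv2.imwrite(f"pics/{n}1.png",d["color"])
E
```

```text
[0.45955708 0.33532594 0.28348011]
wrist 2116
[[0.446, 0.3198, 0.1489], [0.4595, 0.3346, 0.1582], [0.4759, 0.3492, 0.1598]] ((0.46130743622779846, 0.33452752232551575), 0.016127772629261017)
side 136
[[0.4453, 0.317, 0.1483], [0.4586, 0.3291, 0.158], [0.4757, 0.3491, 0.1615]] ((0.45879876613616943, 0.334602028131485), 0.018587937578558922)
```

>>> step_arm(moves=[1,0.007,-0.003,-0.22,0,1,0.007,-0.003,-0.43,0,1,0.007,-0.003,-0.43,0,0,0.007,-0.003,-0.43,0,0,0.007,-0.003,-0.43,0,0,0.007,-0.003,-0.43,0,0,0.007,-0.003,-0.43,0,0,0.007,-0.003,-0.43,0,0,0.007,-0.003,-0.43,0], grip_force=50)

```text
t: 2.45
tcp_pos: [0.4621, 0.335, 0.1996]
tool_rot: [-0.013, 1.0, 0.001, 0.001]
force: [-0.6, 1.0, 6.3]
finger_gap: 0.348
gripper_force: 49.4
```

>>> step_arm(moves=[0,0,0,0.2,0,0,0,0,0.45,0,0,0,0,0.7,0,0,0,0,0.7,0,0,0,0,0.7,0])

```text
t: 3.08
tcp_pos: [0.4604, 0.3339, 0.337]
tool_rot: [-0.013, 1.0, -0.001, -0.001]
force: [0.0, -0.2, -3.3]
finger_gap: 0.348
gripper_force: 50.6
```

```bash
python3 - <<'E'
from h import *
s=manip.sense();print(s["tcp_pos"],s["force"],s["ft_torque"],s["finger_gap"])
d=cam("side");P=pts(d);P[d["z_map"]==0]=-9
k=(P[...,2]>.1)&(P[...,2]<.27)&(abs(P[...,0]-.461)<.045)&(abs(P[...,1]-.334)<.045);q=P[k]
for a in np.arange(.1,.28,.01):
    r=q[abs(q[:,2]-a)<.005]
    if len(r):print(a.round(2),len(r),r[:,:2].min(0).round(3),r[:,:2].max(0).round(3))
v,u=np.where(k);c=d["color"][v.min()-80:v.max()+30,max(0,u.min()-60):u.max()+60]
cv2.imwrite("pics/held.png",cv2.resize(c,None,fx=2,fy=2))
E
```

```text
[0.46039373 0.33391938 0.33695142] [ 0.03814406 -0.16809942 -3.34418157] [ 0.02974854  0.0222942  -0.00542305] 0.3484236421261058
0.14 52 [0.433 0.306] [0.484 0.341]
0.15 94 [0.432 0.305] [0.478 0.346]
0.16 95 [0.433 0.305] [0.483 0.34 ]
0.17 95 [0.432 0.305] [0.479 0.339]
0.18 95 [0.432 0.306] [0.485 0.348]
0.19 108 [0.433 0.305] [0.48  0.339]
0.2 100 [0.432 0.304] [0.484 0.339]
0.21 102 [0.433 0.304] [0.481 0.344]
0.22 112 [0.432 0.307] [0.483 0.339]
0.23 107 [0.433 0.305] [0.483 0.345]
0.24 108 [0.433 0.305] [0.483 0.345]
0.25 144 [0.433 0.305] [0.483 0.351]
0.26 87 [0.44  0.314] [0.478 0.344]
0.27 27 [0.444 0.308] [0.471 0.333]
```

View pics/held.png

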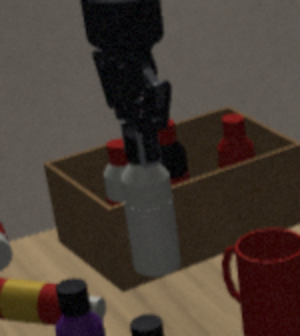

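>>> step_arm(moves=[0,0.15,-0.25,0,0,0,0.3,-0.49,0,0,0,0.45,-0.74,0,0,0,0.6,-0.99,0,0])

```text
t: 3.62
tcp_pos: [0.5811, 0.1349, 0.3352]
tool_rot: [-0.013, 1.0, 0.0, -0.003]
force: [1.3, 0.3, -3.1]
finger_gap: 0.344
gripper_force: 50.7
```

>>> step_arm(moves=[0,0.14,-0.22,0,0,0,0.28,-0.44,0,0,0,0.41,-0.66,0,0,0,0.41,-0.66,0,0,0,0.41,-0.66,0,0,0,0.41,-0.66,0,0])

```text
t: 4.38
tcp_pos: [0.6623, 0.0058, 0.3368]
tool_rot: [-0.013, 1.0, 0.0, -0.001]
force: [-0.2, -0.4, -2.0]
finger_gap: 0.35
gripper_force: 50.9
```

```bash
python3 - <<'E'
from h import *
s=manip.sense();print(s["tcp_pos"],s["tool_rot"],s["force"])
for n in("side","wrist"):
    d=cam(n);P=pts(d);P[d["z_map"]==0]=-9
    q=P[(P[...,2]>.15)&(P[...,2]<.235)&(abs(P[...,0]-.66)<.05)&(abs(P[...,1])<.05)]
    if len(q):print(n,len(q),np.percentile(q,[1,50,99],axis=0).round(4).tolist())
    for y in(1,-1):
        q=P[(P[...,2]>.06)&(P[...,2]<.093)&(P[...,0]>.645)&(P[...,0]<.68)&(abs(P[...,1]*y-.035)<.02)]
        if len(q):print(n,y,len(q),np.percentile(q,[2,50,98],axis=0).round(4).tolist())
E
```

```text
[0.66232793 0.00582917 0.33675156] [-1.33702584e-02  9.99909519e-01  4.17042842e-04 -1.42008201e-03] [-0.16394129 -0.41712594 -2.03527829]
side 1009 [[0.6335, -0.0207, 0.151], [0.6443, -0.0126, 0.1941], [0.6775, 0.0198, 0.2342]]
side 1 177 [[0.6456, 0.0404, 0.0609], [0.6618, 0.0436, 0.0791], [0.6785, 0.0528, 0.0915]]
side -1 236 [[0.6452, -0.0536, 0.062], [0.6578, -0.0371, 0.0798], [0.6781, -0.028, 0.0917]]
wrist 2236 [[0.6355, -0.0184, 0.1516], [0.638, 0.0044, 0.2058], [0.6517, 0.0281, 0.2344]]
wrist 1 524 [[0.6461, 0.0414, 0.0627], [0.6619, 0.0456, 0.0879], [0.6794, 0.0546, 0.0915]]
wrist -1 756 [[0.6454, -0.0544, 0.0649], [0.6625, -0.0363, 0.0839], [0.6788, -0.0292, 0.0913]]
```

>>> step_arm(moves=[0,0.005,-0.002,-0.2,0,0,0.005,-0.002,-0.4,0,0,0.005,-0.002,-0.55,0,0,0.005,-0.002,-0.6,0,0,0.005,-0.002,-0.615,0,0,0.005,-0.002,-0.625,0,0,0.005,-0.002,-0.625,0])

```text
t: 5.35
tcp_pos: [0.665, 0.0041, 0.2142]
tool_rot: [-0.013, 1.0, -0.0, 0.001]
force: [-0.2, 1.4, -3.4]
finger_gap: 0.346
gripper_force: 50.9
```

>>> step_arm(moves=[0,0,0,-0.01,0,0,0,0,-0.015,0,0,0,0,-0.015,0])

```text
t: 5.72
tcp_pos: [0.665, 0.004, 0.2116]
tool_rot: [-0.013, 1.0, -0.0, 0.001]
force: [-1.0, 0.5, 5.7]
finger_gap: 0.35
gripper_force: 51.7
```

>>> step_arm(moves=[1,0,0,0.003,0,1,0,0,0.003,0,1,0,0,0.003,0,1,0,0,0.003,0,1,0,0,0.2,0,1,0,0,0.5,0,1,0,0,0.5,0,1,0,0,0.5,0])

```text
t: 6.72
tcp_pos: [0.664, 0.0042, 0.3098]
tool_rot: [-0.013, 1.0, 0.0, -0.0]
force: [-0.5, -0.6, 0.1]
finger_gap: 1.006
gripper_force: 0.0
```

```bash
python3 - <<'E'
from h import *
s=manip.sense();print(s["tcp_pos"],s["force"],s["finger_gap"])
d=cam("wrist");P=pts(d);P[d["z_map"]==0]=-9
q=P[(P[...,2]>.16)&(P[...,2]<.18)&(abs(P[...,0]-.66)<.03)&(abs(P[...,1])<.03)]
print(len(q),np.median(q,0),cv2.minEnclosingCircle(q[:,:2].astype(np.float32)))
# spokes
for n in("wrist","top"):
    d=cam(n);P=pts(d);P[d["z_map"]==0]=-9
    q=P[(abs(P[...,1]-.003)<.02)&(abs(P[...,0]-.535)<.08)&(P[...,2]>.1)&(P[...,2]<.16)]
    for s in(1,-1):
        r=q[(q[:,0]-.534)*s>.025];print(n,len(r),r[np.argmax(r[:,0]*s)] if len(r) else 0,r.max(0) if len(r) else 0)
        if len(r):
            A=np.polyfit(r[:,0],r[:,2],1);print("line",A, "angle from vert",90-np.degrees(np.arctan(abs(A[0]))), r[:,1].mean(), "x at z=.08", (.08-A[1])/A[0])
E
```

```text
[0.66400448 0.00417151 0.30982876] [-0.53607879 -0.63128027  0.07553027] 1.006010773620656
1869 [0.66287119 0.00335349 0.1702    ] ((0.6643781065940857, 0.0031290799379348755), 0.016203489154577255)
wrist 427 [0.58078737 0.00194799 0.12670701] [0.58078737 0.00742546 0.13012303]
line [ 0.78948733 -0.3282868 ] angle from vert 51.70935508207264 0.002202433556277932 x at z=.08 0.5171543455576715
wrist 139 [0.50334242 0.00602865 0.11068549] [0.50894973 0.00602865 0.11664371]
line [-0.69243825  0.46349577] angle from vert 55.299790097555324 0.001122464920962659 x at z=.08 0.5538338974044209
top 0 0 0
top 0 0 0
```

>>> step_arm(moves=[0,-0.3,-0.01,0,0,0,-0.59,-0.01,0,0,0,-0.59,-0.01,-0.1,0,0,-0.59,-0.01,-0.2,0,0,-0.59,-0.01,-0.4,0,0,-0.59,-0.01,-0.6,0,0,-0.59,-0.01,-0.6,0,0,-0.59,-0.01,-0.6,0])

```text
t: 7.88
tcp_pos: [0.5468, 0.002, 0.1903]
tool_rot: [-0.013, 1.0, -0.0, 0.0]
force: [-0.0, -0.8, 0.5]
finger_gap: -0.002
gripper_force: 0.0
```

>>> step_arm(moves=[0,0.027,0.0,0.003,0,0,0.047,0,-0.013,0,0,0.064,0,-0.032,0,0,0.079,0,-0.052,0,0,0.088,0,-0.066,0,0,0.09,0,-0.068,0])

```text
t: 8.62
tcp_pos: [0.5663, 0.002, 0.1785]
tool_rot: [-0.013, 1.0, -0.0, 0.003]
force: [-1.0, 0.7, 6.6]
finger_gap: 0.002
gripper_force: 3.5
```

```bash
cat > spoke.py <<'E'
from h import *
s=manip.sense();print(s["tcp_pos"].round(4),s["force"].round(1),s["ft_torque"].round(2))
def spk():
  for n in("side","top"):
    d=cam(n);P=pts(d);P[d["z_map"]==0]=-9
    q=P[(abs(P[...,1]-.002)<.007)&(abs(P[...,0]-.5335)<.08)&(P[...,2]>.022)&(P[...,2]<.16)]
    X=q[:,0]-.5335;Z=q[:,2]-.08;r=np.hypot(X,Z);k=(r>30)if 0 else (r>.032)&(r<.07)
    a=np.degrees(np.arctan2(X,Z))[k];h,e=np.histogram(a,np.arange(-180,181,10));print(n,[(int(e[i]),int(h[i])) for i in range(36) if h[i]>3])
    for lo in range(-180,180,30):
        pass
spk()
E
python3 spoke.py
```

```text
[0.5663 0.002  0.1785] [-1.   0.7  6.6] [0.16 0.04 0.02]
side [(-120, 67), (-110, 12), (-40, 17), (-30, 54), (10, 7), (20, 54), (30, 18), (40, 9), (50, 23), (60, 22)]
top []
```

>>> step_arm(moves=[0,-0.03,0,0.12,0,0,-0.1,0,0.28,0,0,-0.4,0,0.28,0,0,-0.42,0,0.25,0,0,-0.42,0,0.1,0,0,-0.42,0,0.1,0])

```text
t: 9.48
tcp_pos: [0.4803, 0.0021, 0.1955]
tool_rot: [-0.013, 1.0, 0.0, -0.001]
force: [-0.8, -0.0, 0.8]
finger_gap: 0.002
gripper_force: 0.0
```

```bash
cat >> spoke.py <<'E'
d=cam("wrist");P=pts(d);P[d["z_map"]==0]=-9
q=P[(abs(P[...,1]-.002)<.007)&(abs(P[...,0]-.5335)<.08)&(P[...,2]>.022)&(P[...,2]<.16)]
X=q[:,0]-.5335;Z=q[:,2]-.08;r=np.hypot(X,Z);k=(r>.032)&(r<.07)
a=np.degrees(np.arctan2(X,Z))[k];h,e=np.histogram(a,np.arange(-180,181,5));print("wrist",[(int(e[i]),int(h[i])) for i in range(72) if h[i]>5])
P=pts(cam("side"))
for y in(1,-1):
    g=P[(P[...,2]>.06)&(P[...,2]<.093)&(P[...,0]>.643)&(P[...,0]<.68)&(abs(P[...,1]*y-.04)<.015)]
    if len(g):print("pad",y,len(g),np.percentile(g[:,1],[3,20,50,80,97]).round(4))
E
python3 spoke.py
```

```text
[0.4803 0.0021 0.1955] [-0.8 -0.   0.8] [-0.08 -0.02  0.03]
side [(-120, 66), (-110, 13), (-40, 17), (-30, 52), (50, 57), (60, 23)]
top [(50, 28), (60, 21)]
wrist [(-120, 73), (-115, 533), (-110, 43), (50, 91), (55, 173)]
pad 1 100 [0.0407 0.0415 0.0434 0.0447 0.0485]
pad -1 242 [-0.0527 -0.0417 -0.0364 -0.0326 -0.0289]
```

>>> step_arm(moves=[0,0.05,0,0.01,0,0,0.11,0,0.01,0,0,0.16,0,0.01,0,0,0.205,0,0.012,0,0,0.248,0,0.017,0,0,0.28,0,0.012,0,0,0.309,0,0.005,0,0,0.337,0,-0.01,0,0,0.362,0,-0.028,0,0,0.385,0,-0.048,0,0,0.402,0,-0.068,0,0,0.415,0,-0.088,0])

```text
t: 11.18
tcp_pos: [0.5631, 0.0031, 0.1796]
tool_rot: [-0.013, 1.0, 0.001, -0.001]
force: [-4.1, 2.8, 6.3]
finger_gap: -0.001
gripper_force: 3.8
```

```bash
python3 spoke.py
```

```text
[0.5631 0.0031 0.1796] [-4.1  2.8  6.3] [0.52 0.58 0.05]
side [(-130, 15), (-120, 64), (-40, 36), (-30, 31), (10, 36), (20, 44), (30, 12), (40, 7), (50, 43), (60, 5)]
top []
wrist [(-120, 502), (-115, 420), (-35, 169), (-30, 624), (-25, 362), (10, 7), (15, 828), (20, 584), (25, 273), (30, 101)]
pad 1 89 [0.0371 0.0389 0.0401 0.0418 0.0481]
pad -1 255 [-0.0528 -0.041  -0.0342 -0.0302 -0.0261]
```

>>> step_arm(moves=[0,-0.03,0,0.12,0,0,-0.1,0,0.28,0,0,-0.4,0,0.28,0,0,-0.42,0,0.25,0,0,-0.42,0,0.09,0,0,-0.42,0,0.09,0])

```text
t: 12.12
tcp_pos: [0.4796, 0.0019, 0.1955]
tool_rot: [-0.013, 1.0, 0.0, -0.001]
force: [-0.8, 0.0, -0.4]
finger_gap: 0.0
gripper_force: 0.0
```

>>> step_arm(moves=[0,0.05,0,0.01,0,0,0.11,0,0.01,0,0,0.16,0,0.01,0,0,0.205,0,0.012,0,0,0.248,0,0.017,0,0,0.28,0,0.012,0,0,0.309,0,0.005,0,0,0.337,0,-0.01,0,0,0.362,0,-0.028,0,0,0.385,0,-0.048,0,0,0.404,0,-0.069,0,0,0.42,0,-0.09,0])

```text
t: 13.62
tcp_pos: [0.5638, 0.0029, 0.1804]
tool_rot: [-0.013, 1.0, 0.001, -0.0]
force: [-3.4, 2.9, 6.5]
finger_gap: -0.004
gripper_force: 3.7
```

```bash
cat >> spoke.py <<'E'
q=P[(P[...,2]>.13)&(P[...,2]<.18)&(abs(P[...,0]-.66)<.03)&(abs(P[...,1])<.03)]
print("bottle",np.percentile(q,[2,50,98],axis=0).round(4).tolist())
t=manip.sense();p=t["tcp_pos"];F=s["force"];x=s["tcp_pos"][0]+.011-.5335;h=s["tcp_pos"][2]-.153
print("corner",x,h,"torque",F[2]*x-F[0]*h)
E
python3 spoke.py
```

```text
[0.5638 0.0029 0.1804] [-3.4  2.9  6.5] [0.47 0.63 0.02]
side [(-130, 13), (-120, 65), (-40, 39), (-30, 30), (10, 27), (20, 45), (30, 13), (50, 49), (60, 5)]
top []
wrist [(-125, 12), (-120, 574), (-115, 374), (-35, 182), (-30, 620), (-25, 355), (15, 717), (20, 563), (25, 287), (30, 116), (35, 6), (50, 17)]
pad 1 80 [0.035  0.0363 0.0377 0.0399 0.0467]
pad -1 248 [-0.0534 -0.0422 -0.0314 -0.0282 -0.0254]
bottle [[0.6468, -0.0126, 0.1303], [0.6567, -0.004, 0.1566], [0.6758, 0.0178, 0.1721]]
corner 0.041343938113332035 0.027360735935878483 torque 0.3616467072571711
```

>>> step_arm(moves=[0,-0.03,0,0.12,0,0,-0.1,0,0.28,0,0,-0.4,0,0.28,0,0,-0.424,0,0.25,0,0,-0.424,0,0.09,0,0,-0.424,0,0.09,0])

```text
t: 14.58
tcp_pos: [0.4791, 0.0018, 0.1958]
tool_rot: [-0.013, 1.0, 0.0, -0.001]
force: [0.2, -0.7, -0.7]
finger_gap: -0.001
gripper_force: 0.0
```

>>> step_arm(moves=[0,0.05,0,0.01,0,0,0.11,0,0.01,0,0,0.16,0,0.01,0,0,0.205,0,0.012,0,0,0.248,0,0.017,0,0,0.28,0,0.012,0,0,0.309,0,0.005,0])

```text
t: 15.45
tcp_pos: [0.539, 0.0027, 0.1984]
tool_rot: [-0.013, 1.0, 0.0, -0.003]
force: [-6.2, 0.4, 2.5]
finger_gap: 0.001
gripper_force: 3.6
```

```bash
python3 spoke.py
```

```text
[0.539  0.0027 0.1984] [-6.2  0.4  2.5] [0.18 1.   0.05]
side [(-170, 5), (-160, 61), (-70, 67), (-60, 4), (-10, 56), (0, 4), (10, 25), (20, 31), (100, 34), (110, 12)]
top []
wrist [(-70, 72), (-65, 843), (-60, 281), (-10, 147), (-5, 606)]
pad 1 69 [0.0329 0.0343 0.036  0.0384 0.053 ]
pad -1 220 [-0.0533 -0.0434 -0.0307 -0.0277 -0.0254]
bottle [[0.6469, -0.0117, 0.1305], [0.6569, -0.0023, 0.1555], [0.6761, 0.0184, 0.1721]]
corner 0.016481952696811186 0.045413021210875704 torque 0.32512765765787827
```

>>> step_arm(moves=[0,0.014,0,-0.007,0,0,0.028,0,-0.015,0,0,0.041,0,-0.024,0,0,0.053,0,-0.033,0])

```text
t: 16.15
tcp_pos: [0.551, 0.0027, 0.1924]
tool_rot: [-0.013, 1.0, 0.0, -0.0]
force: [-3.6, 3.4, 5.7]
finger_gap: 0.002
gripper_force: 3.6
```

>>> step_arm(moves=[0,0.012,0,-0.01,0,0,0.023,0,-0.02,0,0,0.032,0,-0.03,0,0,0.041,0,-0.04,0,0,0.049,0,-0.05,0])

```text
t: 16.77
tcp_pos: [0.5617, 0.0028, 0.1829]
tool_rot: [-0.013, 1.0, 0.0, 0.001]
force: [-3.3, 3.4, 6.3]
finger_gap: -0.0
gripper_force: 3.7
```

```bash
python3 spoke.py
```

```text
[0.5617 0.0028 0.1829] [-3.3  3.4  6.3] [0.61 0.56 0.02]
side [(-130, 42), (-120, 38), (-40, 58), (-30, 11), (10, 38), (20, 37), (30, 6), (40, 16), (50, 39)]
top []
wrist [(-125, 326), (-120, 441), (-40, 88), (-35, 543), (-30, 580), (-25, 13), (10, 75), (15, 862), (20, 397), (25, 143), (45, 12)]
pad 1 65 [0.0317 0.0335 0.0353 0.0402 0.0448]
pad -1 209 [-0.0537 -0.0434 -0.0296 -0.0275 -0.0254]
bottle [[0.6468, -0.0104, 0.1306], [0.6567, -0.0015, 0.1559], [0.6762, 0.0204, 0.1722]]
corner 0.03923877882831539 0.029852734176291362 torque 0.3478472135049909
```

>>> step_arm(moves=[0,0.006,0,-0.009,0,0,0.012,0,-0.02,0,0,0.016,0,-0.028,0])

```text
t: 17.35
tcp_pos: [0.5656, 0.0028, 0.1773]
tool_rot: [-0.013, 1.0, 0.0, 0.002]
force: [-1.9, 5.0, 8.2]
finger_gap: 0.001
gripper_force: 3.6
```

```bash
python3 spoke.py
```

```text
[0.5656 0.0028 0.1773] [-1.9  5.   8.2] [0.73 0.29 0.03]
side [(-120, 63), (-110, 18), (-40, 13), (-30, 56), (10, 8), (20, 54), (30, 26), (40, 6), (50, 28), (60, 26)]
top []
wrist [(-120, 27), (-115, 802), (-110, 208), (-30, 341), (-25, 602), (-20, 135), (15, 298), (20, 839), (25, 414), (30, 213), (35, 94), (50, 9), (55, 11)]
pad 1 68 [0.0305 0.0336 0.0354 0.0398 0.0537]
pad -1 212 [-0.0527 -0.0432 -0.0293 -0.0269 -0.0254]
bottle [[0.6467, -0.0095, 0.1306], [0.6572, -0.0011, 0.1561], [0.6759, 0.0195, 0.1719]]
corner 0.04308540400596372 0.02429957729348689 torque 0.39925955683382475
```

>>> step_arm(moves=[0,-0.03,0,0.12,0,0,-0.1,0,0.28,0,0,-0.4,0,0.28,0,0,-0.43,0,0.25,0,0,-0.43,0,0.1,0,0,-0.43,0,0.1,0,0,-0.39,0,0.1,0])

```text
t: 18.42
tcp_pos: [0.4872, 0.0018, 0.196]
tool_rot: [-0.013, 1.0, -0.0, 0.001]
force: [0.9, -0.2, 0.3]
finger_gap: -0.002
gripper_force: 0.0
```

>>> step_arm(moves=[0,0.02,0,0,0,0,0.04,0,0,0,0,0.055,0,0,0,0,0.07,0,0,0])

```text
t: 18.92
tcp_pos: [0.4953, 0.0025, 0.1956]
tool_rot: [-0.013, 1.0, 0.0, -0.006]
force: [-11.1, -2.4, 7.3]
finger_gap: 0.002
gripper_force: 5.3
```

```bash
python3 spoke.py
```

```text
[0.4953 0.0025 0.1956] [-11.1  -2.4   7.3] [-0.35  1.63 -0.05]
side [(-120, 35), (-110, 47), (-50, 13), (-30, 51), (-20, 9), (50, 20), (60, 59)]
top []
wrist [(-115, 101), (-110, 618), (-105, 69), (-50, 61), (-45, 52), (55, 62), (60, 336)]
pad 1 57 [0.0323 0.0331 0.0349 0.0417 0.0472]
pad -1 213 [-0.0531 -0.0438 -0.0292 -0.0268 -0.0255]
bottle [[0.6467, -0.0105, 0.1307], [0.6568, -0.0008, 0.1561], [0.6762, 0.0202, 0.172]]
corner -0.027215413036994596 0.04256516655581302 torque 0.27546156615439576
```

>>> step_arm(moves=[0,0.005,0,0.004,0,0,0.012,0,0.008,0,0,0.018,0,0.012,0,0,0.024,0,0.016,0])

```text
t: 19.62
tcp_pos: [0.5015, 0.0026, 0.1984]
tool_rot: [-0.013, 1.0, 0.001, -0.004]
force: [-6.9, -1.0, 1.3]
finger_gap: -0.003
gripper_force: 3.4
```

```bash
cat > tq.py <<'E'
from h import *
s=manip.sense();F=s["force"];x=s["tcp_pos"][0]+.011-.5335;h=s["tcp_pos"][2]-.153
th=np.arcsin((x+.005)/.06);hc=.06*np.cos(th)
if th>0:th=np.arctan2(x,h);hc=h
print(s["tcp_pos"].round(4),F.round(2),s["ft_torque"].round(2),"th",np.degrees(th),"tq",F[2]*x-F[0]*hc,s["qd"].round(3))
E
python3 tq.py
```

```text
[0.5015 0.0026 0.1984] [-6.9  -0.96  1.31] [-0.13  1.08 -0.06] th -15.495717967386705 tq 0.3717289760839177 [ 0.004  0.    -0.029  0.001  0.028  0.006]
```

>>> step_arm(moves=[0,0.008,0,0.003,0,0,0.016,0,0.006,0,0,0.024,0,0.009,0,0,0.032,0,0.012,0])

```text
t: 20.12
tcp_pos: [0.5079, 0.0027, 0.2005]
tool_rot: [-0.013, 1.0, 0.001, -0.004]
force: [-6.4, -0.0, -0.5]
finger_gap: -0.005
gripper_force: 3.3
```

```bash
python3 tq.py
```

```text
[0.5079 0.0027 0.2005] [-6.42 -0.04 -0.54] [-0.04  0.98  0.  ] th -9.214060706358666 tq 0.3880873262825659 [ 0.007  0.007 -0.035  0.     0.028  0.006]
```

>>> step_arm(moves=[0,0.012,0,0.002,0,0,0.024,0,0.004,0,0,0.036,0,0.004,0,0,0.048,0,0.004,0])

```text
t: 20.62
tcp_pos: [0.5176, 0.0028, 0.202]
tool_rot: [-0.013, 1.0, 0.001, -0.004]
force: [-7.2, 0.2, 6.0]
finger_gap: 0.004
gripper_force: 4.0
```

```bash
python3 tq.py
```

```text
[0.5176 0.0028 0.202 ] [-7.17  0.21  6.04] [-0.04  1.28 -0.06] th -5.770052590979894 tq 0.3213979533846519 [ 0.007  0.02  -0.046 -0.001  0.028  0.009]
```

```bash
python3 spoke.py | tail -4; for i in 1 2 3; do python3 tq.py;done
```

```text
pad 1 65 [0.0316 0.0328 0.0349 0.0425 0.0544]
pad -1 207 [-0.0543 -0.044  -0.0296 -0.0271 -0.0254]
bottle [[0.6468, -0.01, 0.1306], [0.6565, -0.0012, 0.1565], [0.6756, 0.0201, 0.1722]]
corner -0.004948364141035944 0.04897031012136249 torque 0.3213979533846519
[0.5179 0.0028 0.202 ] [-6.56  0.48  4.34] [0.   1.13 0.06] th -5.312437970882637 tq 0.3020904345938804 [-0.     0.002  0.002  0.001 -0.001  0.001]
[0.5179 0.0028 0.202 ] [-6.56  0.48  4.34] [0.   1.13 0.06] th -5.312437970882637 tq 0.3020904345938804 [-0.     0.002  0.002  0.001 -0.001  0.001]
[0.5179 0.0028 0.202 ] [-6.56  0.48  4.34] [0.   1.13 0.06] th -5.312437970882637 tq 0.3020904345938804 [-0.     0.002  0.002  0.001 -0.001  0.001]
```

>>> step_arm(moves=[0,0.01,0,0,0,0,0.02,0,-0.002,0,0,0.03,0,-0.004,0,0,0.04,0,-0.006,0])

```text
t: 21.32
tcp_pos: [0.5258, 0.0027, 0.2012]
tool_rot: [-0.013, 1.0, 0.0, -0.004]
force: [-8.3, -0.2, 8.2]
finger_gap: 0.004
gripper_force: 4.6
```

```bash
python3 tq.py
```

```text
[0.5258 0.0027 0.2012] [-8.34 -0.18  8.19] [-0.01  1.22 -0.01] th 3.9656622926148417 tq 0.42946118478964473 [ 0.007  0.018 -0.04   0.003  0.015  0.007]
```

>>> step_arm(moves=[0,0.008,0,-0.002,0,0,0.016,0,-0.004,0,0,0.024,0,-0.007,0,0,0.032,0,-0.01,0])

```text
t: 21.82
tcp_pos: [0.533, 0.0026, 0.1998]
tool_rot: [-0.013, 1.0, 0.0, -0.003]
force: [-7.1, 0.5, 10.2]
finger_gap: -0.003
gripper_force: 5.0
```

```bash
python3 tq.py
```

```text
[0.533  0.0026 0.1998] [-7.12  0.51 10.21] [ 0.13  1.15 -0.01] th 12.705146559693423 tq 0.44075520116771794 [ 0.006  0.018 -0.031  0.003  0.006  0.006]
```

>>> step_arm(moves=[0,0.01,0,-0.003,0,0,0.02,0,-0.007,0,0,0.03,0,-0.011,0,0,0.038,0,-0.015,0])

```text
t: 22.32
tcp_pos: [0.541, 0.0027, 0.197]
tool_rot: [-0.013, 1.0, 0.0, -0.002]
force: [-7.6, 1.0, 11.3]
finger_gap: -0.002
gripper_force: 5.4
```

```bash
python3 tq.py
```

```text
[0.541  0.0027 0.197 ] [-7.63  0.96 11.31] [0.11 1.01 0.01] th 22.858150171488262 tq 0.5453603185973593 [ 0.005  0.021 -0.029  0.004  0.002  0.003]
```

>>> step_arm(moves=[0,0.004,0,-0.002,0])

```text
t: 22.45
tcp_pos: [0.542, 0.0027, 0.1966]
tool_rot: [-0.013, 1.0, 0.0, -0.002]
force: [-6.5, 0.7, 10.7]
finger_gap: -0.001
gripper_force: 5.4
```

```bash
python3 tq.py
```

```text
[0.542  0.0027 0.1966] [-6.52  0.71 10.66] [0.16 1.03 0.08] th 24.09203665801655 tq 0.4928409185711998 [ 0.004  0.009 -0.015  0.001  0.001  0.002]
```

>>> step_arm(moves=[0,0.005,0,-0.002,0])

```text
t: 22.58
tcp_pos: [0.543, 0.0027, 0.1963]
tool_rot: [-0.013, 1.0, 0.0, -0.002]
force: [-7.9, 0.9, 11.6]
finger_gap: 0.001
gripper_force: 5.4
```

```bash
python3 tq.py
```

```text
[0.543  0.0027 0.1963] [-7.92  0.91 11.64] [0.17 1.03 0.08] th 25.340767346086686 tq 0.5813472953246471 [ 0.003  0.013 -0.019 -0.001  0.006  0.003]
```

>>> step_arm(moves=[0,-0.04,0,0.03,0,0,-0.08,0,0.2,0,0,-0.1,0,0.45,0,0,-0.3,0,0.6,0,0,-0.3,0,0.6,0,0,-0.3,0,0.6,0,0,-0.3,0,0.6,0])

```text
t: 23.45
tcp_pos: [0.4851, 0.002, 0.3142]
tool_rot: [-0.013, 1.0, 0.0, -0.0]
force: [-0.2, -0.4, -0.4]
finger_gap: 0.003
gripper_force: 0.0
```

```bash
python3 spoke.py; python3 - <<'E'
from h import *
d=cam("side");cv2.imwrite("pics/end.png",cv2.resize(d["color"][150:350,200:460],(780,600)))
E
```

```text
[0.4851 0.002  0.3142] [-0.2 -0.4 -0.4] [ 0.02 -0.03 -0.  ]
side [(-160, 24), (-150, 45), (-70, 32), (-60, 45), (10, 6), (20, 76), (110, 47)]
top []
wrist [(-65, 47), (-60, 253), (-55, 66)]
pad 1 61 [0.0307 0.0329 0.0357 0.0431 0.0534]
pad -1 201 [-0.0539 -0.0447 -0.0295 -0.0272 -0.0254]
bottle [[0.6467, -0.0099, 0.1311], [0.6567, -0.0011, 0.1563], [0.677, 0.0193, 0.1724]]
corner -0.03739382638122235 0.16116775954289478 torque 0.043104582159284324
```

View pics/end.png

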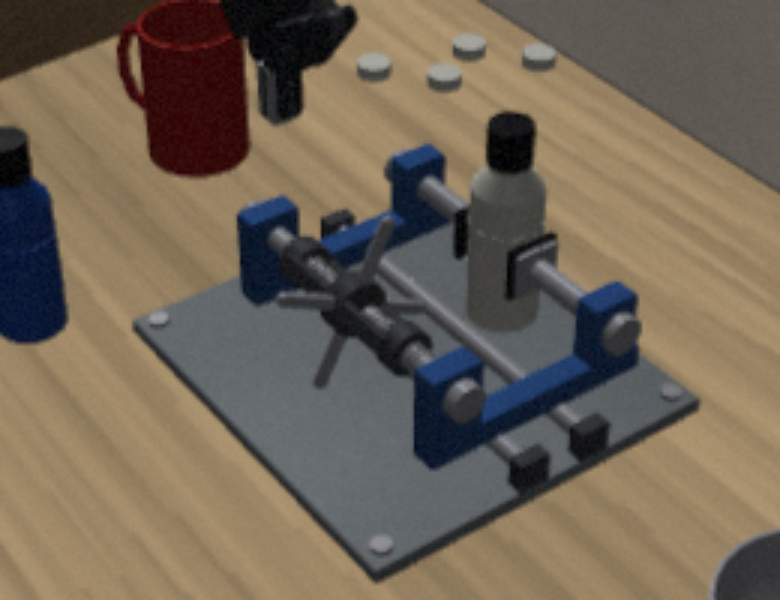

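The final view shows the bottle upright at (508,225) between both pads, with the fingers clear of everything. The turning effort rose to about 0.53 N m, inside the target band.

```bash
python3 -c "
from station import manip
print(manip.sign_off())"
```

```text
the job is handed in; nothing more can be done
None
```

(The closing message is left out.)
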